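# Shut the slide lid, then tip the nuts into the tray's pick-out corner

### The arm

A 7-joint arm with a two-finger parallel gripper is mounted at the origin on a cart in front of the work surface, level with it; the furniture and walls round the work are solid. World frame = base frame: x ahead of the robot, y to its left, z up, the work surface at z = 0. Lengths are in m, angles in rad, forces in N, time in s.
With the tool pointing down it reaches from about 0.425 to 0.875 m from the base axis. Payload 9.9 kg.
Tool frame: the origin (TCP) lies at the very end of the fingers, on their centre line; the grasp point (between the pads) lies hold_point_z behind it (hold_point_z is the distance from the TCP to the grasp point, in m); z points along the fingers, y is the line along which they close (so a half turn about z gives the same grasp; the last joint's range is limited). The gripper opens to 85 mm and grips with 20 to 120 N. Pads are 22 mm wide; open, the fingers measure 114 mm over their backs; the gripper's body (76 mm by 85 mm) begins 54 mm behind the grasp point. The pads swing forward as they close: fully open they stand 13 mm farther back than shut.
Start: joints at [1.089, 0.576, 0.025, 1.437, -0.015, 1.129, -0.057], TCP at [0.261, -0.622, 0.231] pointing down, gripper open.
Joint ranges: [-2.76, 2.76], [-0.34, 2.15], [-1.52, 1.57], [0.19, 2.46], [-1.09, 4.23], [0.17, 1.99], [-2.82, 2.82]. Speed limits (rad/s): [2.22, 2.22, 3.01, 3.01, 3.14, 3.14, 3.14].

### API

Orientations are given as a unit quaternion [x, y, z, w].
In Python, from rig import sense, camera, finish_job, hold_point_z gives the robot as it stands.
- The arm moves only by the shell command python3 -m creep 'ROWS' [FORCE]. ROWS is JSON, a list that holds one entry, the list of rows, each a list of 7 numbers: the shift along the tool's x, y, z in mm, then the turn, a rotation vector about the tool's x, y, z in degrees, then the closure, from 0 (fully open) to 1 (shut). In form: [[[tx, ty, tz, rx, ry, rz, grip], ...]]. A call has 1 to 10 rows; each row shifts and turns the commanded pose from where the row before left it, along the tool's axes as they then stand; what a row does not reach is not made up. A row lasts 1/8 s, in which the tool goes at most 62.5 mm and 10.7 degrees, less where a joint would pass 70% of its speed; a pose out of reach is approached as far as the arm can. A call is refused whole if a number of a shift passes 62.5 or a number of a turn 10.7, either way. A call with a gripper value outside its range is refused whole. The fingers move at their own pace and stop on an object; FORCE is the grip in N (left out, the last holds). Time passes only in rows, so rows that do not move let the fingers close. It gives the time, the measured TCP pose, the force, the opening and the grip force at its end, in the units of the state.
- sense(): the state, without advancing time (a new reading comes with each control period).
- camera(name): name is "scene" or "top" or "wrist"; returns a dict with "pixels" (420x560x3 uint8, red, green, blue), "range_z" (420x560 float32, m along the optical axis (not along the pixel's ray), 0 where there is no reading), "K" (3x3 intrinsics, pixels), "xyz" and "rotation" of the camera in the world. Camera axes: x right, y up, looking along -z (the intrinsics and any distortion apply to the point x, -y, -z); pixel columns grow to the right and rows downward; lengths in m; the calibration is good to about 2 mm. A picture is of the moment at which its call begins.
- finish_job(): hands the job in; it is judged then, once.
The state is a dict: "clock": time; "joint_positions": joint angles; "joint_velocities": joint speeds; "tau": joint torques, N m; "position": TCP position; "tcp_rot": TCP orientation; "force": force on the tool from outside, world axes, zero at the start; "moment": the same for the moment, N m; "gripper_width": finger opening in m; "gripper_force": force on a finger pad.
Only numpy, scipy, OpenCV 4.12 (cv2) and the standard library are available. Lean on these libraries where they do the work, as an engineer would, in place of code of your own. Each camera call takes 0.05 s, during which the arm holds its last target. There are 200 camera calls.

### The job

While the blue parts tray stands on the bench, slide its orange lid fully shut over the narrow bay so that the steel discs stay in; then lift the tray well clear of the bench by its black handle and tilt it until all four brass nuts have slid together into the low-walled corner of the open bay. Finish holding the tray there, still in the air, still clearly tilted and steady, so that I can pick the nuts out; do not touch the nuts or discs, and leave everything else on the bench alone.

Things in the scene. Friction and masses are not known exactly. Their poses are not given: they have to be found in the camera images.
- tray: Loose blue tray, 0.5 to 0.75 kg loaded, walls 44 mm high, 4 mm thick. Origin: on its underside, below the handle's middle; z up; x along the handle and the middle wall, within 0.5 rad of straight away from the robot. It spans x = -90 to 90 mm, y = -101 to 61 mm. The middle wall (y = 0, 6 mm thick, 49 mm high) parts the open bay (-y side) from the narrow lidded bay (+y side).
- open_bay (a point): Centre of the open bay's floor, 4 mm above the tray's underside; inside, the bay spans x = -86 to 86 mm and y = -97 to -3 mm of the tray. It holds the four nuts.
- lid_bay (a point): Centre of the narrow bay's raised floor, 27 mm above the tray's underside; inside, the bay spans x = -86 to 86 mm and y = 3 to 57 mm of the tray. It holds the two discs under the slide lid.
- handle (a point): Middle of the black grip bar over the middle wall: the bar runs along the tray's x, 88 mm long between its two posts, 16 mm thick (along the tray's y), 18 mm high; this point is 93 mm above the tray's underside, the bar's top is at 102 mm. The tray and its load balance about under it (within 25 mm).
- pick_corner (a point): The pick-out corner: inner corner of the open bay at floor level, at x = -86, y = -97, z = 4 mm of the tray. For about 50 mm along both walls from this corner the wall is cut down to 24 mm.
- cover (a joint): Orange slide lid of the narrow bay: 0 = fully shut (hard stop), up to 0.09 m open; it opens along the tray's +x, where it then sticks out beyond the end of the tray, and starts 0.045 to 0.08 open. It drags with about 1 N and stays where it is left; the tray itself slides on the bench from about 3 N sideways, so it is pulled along once the lid meets its stop.
- cover_pull (a point): Middle of the upright pull ridge on the orange lid, moving with it: 10 mm thick along the tray's x, 34 mm wide along y, reaching from 46 to 61 mm above the tray's underside (this point: 53 mm). Lid shut: at x = -55, y = 30 mm of the tray. The lid's top face is at 46 mm; the guide walls at its sides, 25 mm from the ridge's middle, are 49 mm high.
- nut_1: Brass hexagon nut, 17 mm across flats (19 mm over corners), 10 mm high with a 3 mm collar on top, 20 g, loose on the floor of the open bay; origin at the centre of its underside. The nuts slide easily: they start to move on the tray's floor at a tilt of 9 to 14 degrees.
- nut_2: Brass hexagon nut, 17 mm across flats (19 mm over corners), 10 mm high with a 3 mm collar on top, 20 g, loose on the floor of the open bay; origin at the centre of its underside. The nuts slide easily: they start to move on the tray's floor at a tilt of 9 to 14 degrees.
- nut_3: Brass hexagon nut, 17 mm across flats (19 mm over corners), 10 mm high with a 3 mm collar on top, 20 g, loose on the floor of the open bay; origin at the centre of its underside. The nuts slide easily: they start to move on the tray's floor at a tilt of 9 to 14 degrees.
- nut_4: Brass hexagon nut, 17 mm across flats (19 mm over corners), 10 mm high with a 3 mm collar on top, 20 g, loose on the floor of the open bay; origin at the centre of its underside. The nuts slide easily: they start to move on the tray's floor at a tilt of 9 to 14 degrees.
- disc_1: Flat steel disc, 26 mm across, 6 mm thick, loose in the narrow bay under the slide lid; origin at the centre of its underside.
- disc_2: Flat steel disc, 26 mm across, 6 mm thick, loose in the narrow bay under the slide lid; origin at the centre of its underside.
- pressure_cell_b: Bystander: black round clamp cell, 100 mm across, 60 mm high; origin at the centre of its underside.
- stopwatch: Bystander: black stopwatch, 66 x 60 x 19 mm, lying flat; origin at the centre of its underside.
- hex_key: Bystander: hexagon key, 98 x 33 x 6 mm, lying flat; origin at the centre of its underside.
- tweezers: Bystander: steel tweezers lying flat, 131 mm long, 10 mm wide, 14 mm high; origin at the centre of the underside.

How it is judged:
On the way, in this order (a step that is already met when the one before it is completed fails the run):
1. the orange lid is pushed fully shut (within 4 mm of its stop) while the tray stands level on the bench (value of joint cover below 0.004 m and height (world z) of tray below 0.01 m and angle between tray's own z axis and vertical below 0.1 rad), for 0.2 s.
2. the tray is lifted at least 20 mm off the bench by the gripper (height (world z) of tray above 0.02 m and contact force between the fingers and tray above 2 N), for 0.2 s.
At the end, for the whole second after the job is handed in: The gripper holds the tray in the air, still, tilted by 0.25 to 1.0 rad, its pick-out corner at least 15 mm above the bench; the centres of all four nuts lie at rest in the tray within 75 mm of the pick-out corner; the lid is shut to within 5 mm and both discs are in the narrow bay (distance between each of nut_1, nut_2, nut_3, nut_4 and pick_corner below 0.075 m and angle between tray's own z axis and vertical between 0.25 and 1 rad and height (world z) of pick_corner above 0.015 m and contact force between the fingers and tray above 2 N and value of joint cover below 0.005 m and linear speed of tray below 0.03 m/s and angular speed of tray below 0.2 rad/s and z of each of nut_1, nut_2, nut_3, nut_4 in the frame of tray above 0 m and linear speed of each of nut_1, nut_2, nut_3, nut_4 below 0.04 m/s and y of disc_1 in the frame of tray between 0.003 and 0.057 m and z of disc_1 in the frame of tray between 0.02 and 0.045 m and y of disc_2 in the frame of tray between 0.003 and 0.057 m and z of disc_2 in the frame of tray between 0.02 and 0.045 m); the arm keeps its last pose, push and grip.
It fails at once if the tray is lifted while its lid is still open (height (world z) of tray above 0.03 m and value of joint cover above 0.01 m).
It fails at once if a nut or a disc is touched by the gripper (contact force between the fingers and nut_1 above 0.5 N or contact force between the fingers and nut_2 above 0.5 N or contact force between the fingers and nut_3 above 0.5 N or contact force between the fingers and nut_4 above 0.5 N or contact force between the fingers and disc_1 above 0.5 N or contact force between the fingers and disc_2 above 0.5 N).
It fails at once if a bystander is moved by more than 30 mm (distance of any of pressure_cell_b, stopwatch, hex_key, tweezers from where it was at the start of the episode above 0.03 m).
It also fails if it takes over 48 s, if anything falls off the work surface, if the arm or the gripper's body presses on something with over 40 N, if the wrist force passes 120 N, or if a joint passes its speed limit or range.

## Working session

There is one attempt and no reset: what is moved stays moved. The work goes in short steps, Python scripts to look and compute and a shell command to move; the robot and the scene stay as the last step left them, time stands still between calls to the robot, and variables do not carry over. Pictures are saved under pics/ and viewed, at most 10 in all, crops included, and the job is handed in when it is done.

```bash
mkdir -p pics; cat > h.py <<'E'
import numpy as np,cv2
from rig import sense,camera,hold_point_z
from scipy.spatial.transform import Rotation as R
def world(c,mask=None):
    d=c["range_z"];v,u=np.mgrid[:420,:560];K=c["K"]
    p=np.stack([(u-K[0,2])/K[0,0]*d,-(v-K[1,2])/K[1,1]*d,-d],-1)
    M=np.array(c["rotation"]);M=M if M.shape==(3,3) else R.from_quat(M).as_matrix()
    w=p@M.T+np.array(c["xyz"]); w[d<=0]=np.nan; return w
E
python3 - <<'E'
from h import *
s=sense();print(s,hold_point_z)
c=camera("top");c2=camera("scene")
np.savez("top.npz",**c)
print({k:c[k] for k in("K","xyz","rotation")})
cv2.imwrite("pics/a.png",c["pixels"][...,::-1]);cv2.imwrite("pics/b.png",c2["pixels"][...,::-1])
w=world(c);hsv=cv2.cvtColor(c["pixels"],cv2.COLOR_RGB2HSV)
for n,lo,hi in(("orange",(5,150,120),(18,255,255)),("blue",(95,110,60),(125,255,255))):
    m=cv2.inRange(hsv,lo,hi)>0; q=w[m]; q=q[~np.isnan(q[:,0])]
    print(n,len(q),np.median(q,0),q.min(0),q.max(0))
E
```

```text
{'clock': 0.0, 'joint_positions': array([ 1.08920472,  0.57652118,  0.02482833,  1.43792061, -0.01500951,
        1.12897049, -0.05652367]), 'joint_velocities': array([ 0.0001728 , -0.00034214,  0.00095051, -0.00060096,  0.00114368,
        0.00082352,  0.00135395]), 'tau': array([ 8.84139845e-04, -7.65745926e+01,  2.25031123e+00, -2.85952055e+01,
        1.51587103e-02,  1.28853085e-02, -5.49326771e-06]), 'position': array([ 0.2613262 , -0.62187354,  0.23044518]), 'tcp_rot': array([ 9.80283106e-01,  1.97596464e-01, -1.94798756e-04, -7.94184421e-04]), 'force': array([0.30360962, 0.40403192, 0.40113805]), 'moment': array([-0.02368165,  0.02173248, -0.03683874]), 'gripper_force': 0.0, 'gripper_width': 0.08532972575029411} 0.0187
{'K': array([[428.00419176,   0.        , 280.43080371],
       [  0.        , 428.00419176, 209.94218451],
       [  0.        ,   0.        ,   1.        ]]), 'xyz': array([ 0.35133645, -0.270704  ,  0.99675045]), 'rotation': array([-0.07949985,  0.05035741,  0.71197015, -0.69587528])}
orange 2009 [ 0.65606767 -0.01959934  0.0466741 ] [ 0.50271232 -0.5140782  -0.00341847] [0.88572434 0.0353496  0.10211923]
blue 5000 [ 0.50421787 -0.04866797  0.00713139] [ 0.41273043 -0.13922425 -0.00382517] [0.93123398 0.07392731 0.10610843]
```

View pics/a.png

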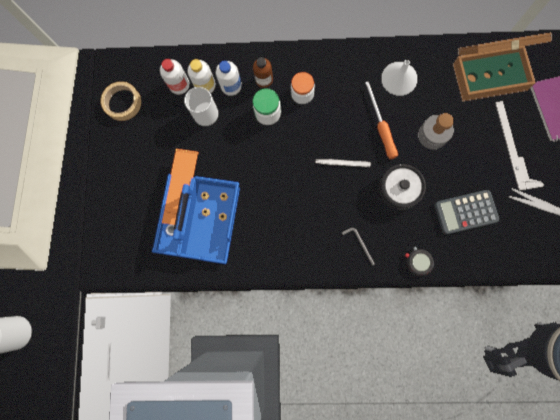

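View pics/b.png

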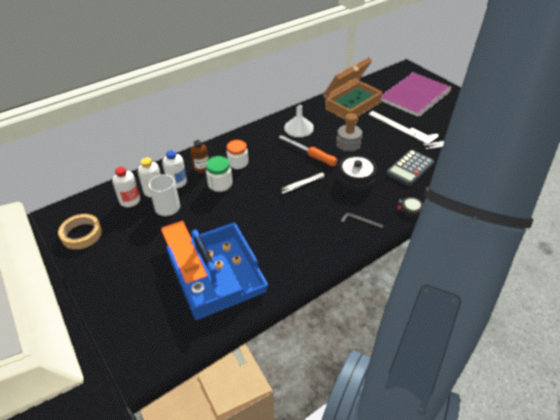

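The top view shows the tray at about px (197,218). Its lid sticks out upward (world +x) near (183,170), the dark handle bar is at (182,210), the nuts are near (213,205), and a disc is visible at (171,231). The scene view agrees, and the bystanders are far off to the right.

```bash
cat > pose.py <<'E'
from h import *
def pose(c):
    w=world(c);hsv=cv2.cvtColor(c["pixels"],cv2.COLOR_RGB2HSV)
    roi=(w[...,0]>.38)&(w[...,0]<.8)&(w[...,1]>-.18)&(w[...,1]<.12)
    b=(cv2.inRange(hsv,(95,110,40),(125,255,255))>0)&roi
    o=(cv2.inRange(hsv,(5,150,100),(18,255,255))>0)&roi
    q=w[b&(w[...,2]>.036)&(w[...,2]<.052)][:,:2]
    print("rim rect",cv2.minAreaRect((q*1000).astype(np.float32)),len(q))
    q=w[o&(w[...,2]>.04)&(w[...,2]<.052)][:,:2]
    print("lid rect",cv2.minAreaRect((q*1000).astype(np.float32)),len(q))
    h=roi&(w[...,2]>.088)&(w[...,2]<.112)
    q=w[h]; print("handle",cv2.minAreaRect((q[:,:2]*1000).astype(np.float32)),q.mean(0),len(q))
    r=w[o&(w[...,2]>.054)&(w[...,2]<.066)]
    if len(r): print("ridge",cv2.minAreaRect((r[:,:2]*1000).astype(np.float32)),r.mean(0),len(r))
E
python3 - <<'E'
from pose import *
c=dict(np.load("top.npz"));pose(c)
cr=c["pixels"][140:270,140:250,::-1];cv2.imwrite("pics/c.png",cv2.resize(cr,None,fx=4.5,fy=4.5,interpolation=cv2.INTER_CUBIC))
E
```

```text
rim rect ((519.4967041015625, -39.76581573486328), (166.95388793945312, 186.8903045654297), 79.99026489257812) 994
lid rect ((591.6038208007812, 0.03472900390625), (52.96745681762695, 176.52980041503906), 79.81173706054688) 1127
handle ((625.5450439453125, -24.990196228027344), (25.324886322021484, 328.3239440917969), 87.11119842529297) [ 0.52264432 -0.02076727  0.10044805] 460
ridge ((533.8580322265625, 12.826666831970215), (24.370567321777344, 11.123186111450195), 79.59447479248047) [0.533797   0.0125427  0.06051192] 54
```

View pics/c.png

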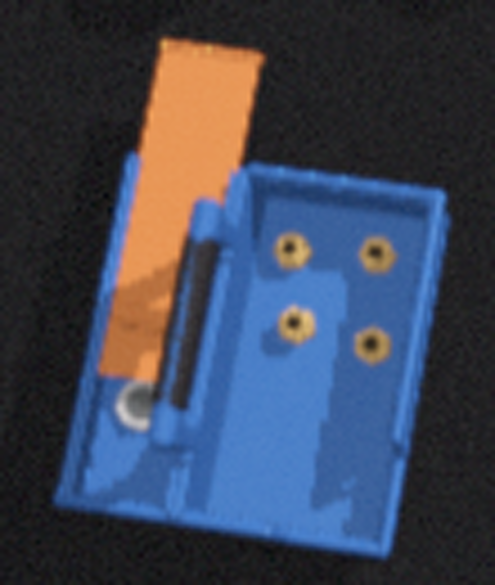

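```bash
cat > go.py <<'E'
import sys
from h import *
# usage: go.py tray_x tray_y z heading_deg(rel tray) : remaining shift in current tool axes, and turn
O=np.array([.523,-.0205]);yaw=-10.
def rep(tx,ty,z,head,O=O,yaw=yaw):
    s=sense();T=R.from_quat(s["tcp_rot"]);a=np.radians(yaw)
    p=np.array([*(O+np.array([[np.cos(a),-np.sin(a)],[np.sin(a),np.cos(a)]])@[tx/1e3,ty/1e3]),z/1e3])
    G=R.from_euler("z",yaw+head,degrees=True)*R.from_euler("x",180,degrees=True)
    print("shift tool mm",np.round(T.inv().apply(p-s["position"])*1e3,1),"turn deg",np.round((T.inv()*G).as_rotvec(degrees=True),1),"then shift",np.round(G.inv().apply(p-s["position"])*1e3,1))
    print("t",s["clock"],"q",np.round(s["joint_positions"],2),"F",np.round(s["force"],1),"w",round(s["gripper_width"],4),"pos",np.round(s["position"],4))
if __name__=="__main__": rep(*map(float,sys.argv[1:]))
E
python3 go.py 36 33 200 90
```

```text
shift tool mm [ 522.4 -461.3   31.2] turn deg [ -0.1  -0.  -57.2] then shift [670.7 189.2  30.6]
t 0.1 q [ 1.09  0.58  0.02  1.44 -0.02  1.13 -0.06] F [ 0.1  0.7 -0.5] w 0.0855 pos [ 0.2614 -0.6219  0.2306]
```

```bash
python3 -m creep '[[[45,-40,2,0,0,0,1],[45,-40,2,0,0,0,1],[45,-40,2,0,0,0,1],[45,-40,2,0,0,0,1],[45,-40,2,0,0,0,1],[45,-40,2,0,0,0,1],[45,-40,2,0,0,0,1],[45,-40,2,0,0,0,1],[45,-40,2,0,0,0,1],[45,-40,2,0,0,0,1]]]' 120; python3 -m creep '[[[36,-30,2,0,0,0,1],[36,-30,2,0,0,0,1],[0,0,0,0,0,-10,1],[0,0,0,0,0,-10,1],[0,0,0,0,0,-10,1],[0,0,0,0,0,-10,1],[0,0,0,0,0,-10,1],[0,0,0,0,0,-7.2,1],[0,0,0,0,0,0,1]]]'; python3 go.py 36 33 200 90; python3 - <<'E'
from pose import *
c=camera("wrist");print(c["xyz"]);cv2.imwrite("pics/d.png",c["pixels"][...,::-1]);pose(c)
E
```

```text
clock: 1.35
position: [0.5219, -0.0774, 0.2111]
tcp_rot: [0.98, 0.197, -0.0, 0.0]
force: [0.9, -0.3, 0.1]
gripper_width: 0.0001
gripper_force: 0.0
clock: 2.48
position: [0.5643, 0.0038, 0.207]
tcp_rot: [0.766, 0.642, -0.0, -0.0]
force: [0.6, -0.4, 0.4]
gripper_width: -0.0
gripper_force: 0.0
shift tool mm [ 1.9 -0.5  7. ] turn deg [-0.  -0.  -0.1] then shift [ 1.9 -0.5  7. ]
t 2.475 q [ 0.16  0.45 -0.36  1.76  0.19  0.97 -0.46] F [ 0.6 -0.4  0.4] w -0.0 pos [0.5643 0.0038 0.207 ]
[0.57750294 0.07462239 0.34809903]
rim rect ((518.4798583984375, -35.97584533691406), (162.18414306640625, 187.64366149902344), 79.72445678710938) 6101
lid rect ((590.1220703125, -0.042858123779296875), (52.283119201660156, 176.2639923095703), 80.26113891601562) 2533
handle ((522.049072265625, -17.29828643798828), (15.614385604858398, 123.6965560913086), 80.00016784667969) [ 0.52267352 -0.01581775  0.09867014] 3885
ridge ((532.13671875, 11.609071731567383), (32.07114028930664, 11.209931373596191), 79.89134216308594) [0.5323991  0.01304119 0.05880027] 488
```

View pics/d.png

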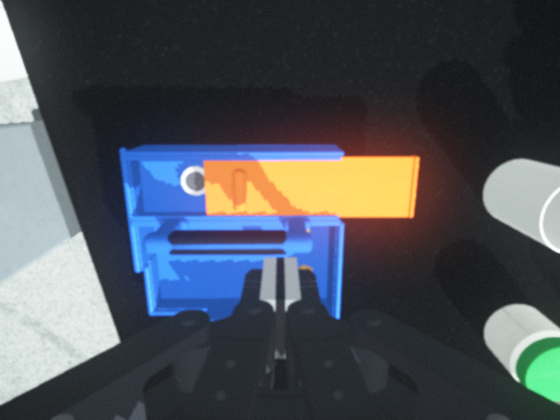

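The close view shows the ridge at px (239,187), the handle at (230,241), and a clear spot on the lid to the right of the ridge. The origin is corrected to (522,-17) mm, and the lid is about 60 mm open.

```bash
sed -i 's/O=np.array.*;yaw/O=np.array([.522,-.017]);yaw/' go.py; python3 go.py 36 31 53 90
```

```text
shift tool mm [  3.1  -2.  154. ] turn deg [-0.  -0.  -0.2] then shift [  3.2  -2.1 154. ]
t 2.525 q [ 0.16  0.45 -0.36  1.76  0.19  0.97 -0.46] F [-0.4  0.3 -0.5] w -0.0001 pos [0.5643 0.0038 0.207 ]
```

```bash
python3 -m creep '[[[3,-2,40,0,0,0,1],[0,0,40,0,0,0,1],[0,0,40,0,0,0,1],[0,0,20,0,0,0,1],[0,0,13,0,0,0,1],[0,0,0,0,0,0,1]]]'; python3 go.py 36 31 53 90
```

```text
clock: 3.28
position: [0.5628, 0.0074, 0.0538]
tcp_rot: [0.766, 0.642, -0.0, -0.0]
force: [0.4, -0.2, 0.6]
gripper_width: 0.0
gripper_force: 0.0
shift tool mm [-0.1  0.1  0.8] turn deg [-0.1  0.  -0.1] then shift [-0.1  0.1  0.8]
t 3.275 q [ 0.1   0.64 -0.29  1.92  0.3   0.62 -0.57] F [ 0.4 -0.2  0.6] w 0.0 pos [0.5628 0.0074 0.0538]
```

```bash
python3 -m creep '[[[0,-8,0,0,0,0,1],[0,-8,0,0,0,0,1],[0,-8,0,0,0,0,1],[0,-8,0,0,0,0,1],[0,-8,0,0,0,0,1],[0,-8,0,0,0,0,1],[0,-6,0,0,0,0,1],[0,-6,0,0,0,0,1],[0,-4,0,0,0,0,1],[0,0,0,0,0,0,1]]]'; python3 -m creep '[[[0,-2,0,0,0,0,1],[0,-2,0,0,0,0,1],[0,-2,0,0,0,0,1],[0,0,0,0,0,0,1]]]';  python3 - <<'E'
from pose import *
print(sense()["force"]);pose(camera("wrist"));c=camera("top");pose(c)
E
```

```text
clock: 4.53
position: [0.4995, 0.0186, 0.0545]
tcp_rot: [0.766, 0.643, -0.0, -0.0]
force: [-0.8, 0.1, 8.1]
gripper_width: 0.0002
gripper_force: 3.6
clock: 5.03
position: [0.4939, 0.0196, 0.0545]
tcp_rot: [0.766, 0.643, 0.0, 0.0]
force: [0.2, -0.5, 6.6]
gripper_width: 0.0001
gripper_force: 3.7
[ 0.15098992 -0.51655226  6.55184143]
rim rect ((524.8213500976562, -1.4094886779785156), (93.25432586669922, 187.55703735351562), 79.7063980102539) 14300
lid rect ((537.982666015625, 8.288867950439453), (48.391334533691406, 171.8172607421875), 79.53121948242188) 13163
handle ((520.2716674804688, 9.107633590698242), (40.45479202270508, 134.9191131591797), 78.87554931640625) [0.49636421 0.02471074 0.10448158] 12708
ridge ((489.3489990234375, 28.073713302612305), (34.50925064086914, 20.134910583496094), 17.317752838134766) [0.48410317 0.03042705 0.05846194] 741
rim rect ((519.444580078125, -40.559234619140625), (165.4556427001953, 186.82041931152344), 80.1277847290039) 809
lid rect ((542.5614013671875, 10.240406036376953), (51.897369384765625, 175.9766082763672), 78.89727783203125) 703
handle ((515.6150512695312, -15.812950134277344), (41.34739303588867, 136.2806396484375), 66.01547241210938) [ 0.51595296 -0.01538945  0.10115176] 548
ridge ((479.7359619140625, 16.16226577758789), (6.482657432556152, 15.677159309387207), 17.123647689819336) [0.48041126 0.01571998 0.06060158] 15
```

```bash
python3 -m creep '[[[0,6,0,0,0,0,1],[0,0,0,0,0,0,1]]]'; python3 -m creep '[[[0,0,3.5,0,0,0,1],[0,0,0,0,0,0,1]]]'; python3 -m creep '[[[0,-4,0,0,0,0,1],[0,-4,0,0,0,0,1],[0,-2,0,0,0,0,1],[0,0,0,0,0,0,1]]]';  python3 - <<'E'
from pose import *
c=camera("wrist");cv2.imwrite("pics/e.png",c["pixels"][...,::-1])
E
```

```text
clock: 5.38
position: [0.5002, 0.0185, 0.0545]
tcp_rot: [0.766, 0.643, 0.0, 0.0]
force: [1.1, -0.7, 7.1]
gripper_width: -0.0003
gripper_force: 3.8
clock: 5.62
position: [0.503, 0.0182, 0.0536]
tcp_rot: [0.766, 0.642, 0.002, 0.002]
force: [0.3, -3.9, 37.9]
gripper_width: 0.0001
gripper_force: 19.9
clock: 6.12
position: [0.4929, 0.02, 0.0536]
tcp_rot: [0.766, 0.642, 0.002, 0.002]
force: [-0.3, -2.5, 40.5]
gripper_width: 0.0
gripper_force: 20.1
```

View pics/e.png

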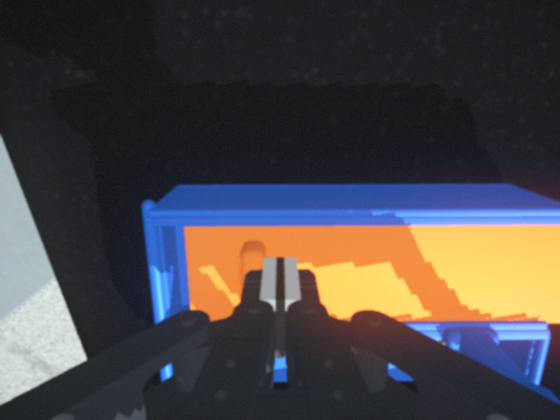

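The picture shows the finger tip at (280,280) against the ridge at (253,250). The finger's shoulder is resting on top of the ridge, which explains the vertical force. The lid still has about 8 to 10 mm to go, so I'll raise the tool slightly and push on.

```bash
python3 -m creep '[[[0,0,-4.5,0,0,0,1],[0,0,0,0,0,0,1]]]'; python3 -m creep '[[[0,-2,0,0,0,0,1],[0,-2,0,0,0,0,1],[0,-2,0,0,0,0,1],[0,-2,0,0,0,0,1],[0,0,0,0,0,0,1]]]';  python3 - <<'E'
from pose import *
print(sense()["force"]);pose(camera("wrist"))
E
```

```text
clock: 6.42
position: [0.4901, 0.0202, 0.0554]
tcp_rot: [0.766, 0.643, 0.0, 0.0]
force: [1.0, 0.0, 1.2]
gripper_width: 0.0002
gripper_force: 0.5
clock: 7.05
position: [0.482, 0.0215, 0.0552]
tcp_rot: [0.766, 0.643, -0.0, -0.0]
force: [0.0, 0.4, -0.3]
gripper_width: -0.0002
gripper_force: 0.4
[ 0.01629431  0.4065181  -0.33373124]
rim rect ((522.6749877929688, -0.2686576843261719), (90.56197357177734, 188.3036346435547), 79.67281341552734) 13282
lid rect ((525.920654296875, 11.14620590209961), (47.412818908691406, 171.38038635253906), 80.63133239746094) 14084
handle ((510.27825927734375, 10.83686637878418), (40.742034912109375, 137.35964965820312), 80.40258026123047) [0.48685039 0.02555288 0.10447003] 12489
ridge ((477.0902404785156, 29.921772003173828), (34.85660934448242, 20.447399139404297), 18.354894638061523) [0.47198959 0.0322016  0.05842796] 752
```

```bash
python3 -m creep '[[[0,-2,0,0,0,0,1],[0,-2,0,0,0,0,1],[0,0,0,0,0,0,1]]]';  python3 - <<'E'
from pose import *
print(sense()["force"]);pose(camera("wrist"))
E
python3 -m creep '[[[0,-2,0,0,0,0,1],[0,-2,0,0,0,0,1],[0,0,0,0,0,0,1]]]'; python3 - <<'E'
from pose import *
print(sense()["force"]);c=camera("wrist");pose(c)
c=camera("wrist");cv2.imwrite("pics/f.png",c["pixels"][...,::-1])
E
```

```text
clock: 7.48
position: [0.4782, 0.0223, 0.0553]
tcp_rot: [0.766, 0.643, -0.0, -0.0]
force: [1.3, -0.8, -0.9]
gripper_width: 0.0001
gripper_force: 0.5
[ 1.33421135 -0.78482484 -0.94980847]
rim rect ((518.6549682617188, 1.1948051452636719), (90.40066528320312, 187.82005310058594), 80.52489471435547) 13275
lid rect ((521.6065673828125, 12.727518081665039), (47.486793518066406, 170.86032104492188), 81.1541519165039) 13967
handle ((506.3126525878906, 11.867792129516602), (40.369285583496094, 137.62001037597656), 80.62249755859375) [0.48384081 0.02575403 0.10433752] 12606
ridge ((473.27984619140625, 30.76311683654785), (34.715065002441406, 20.31842613220215), 18.18876075744629) [0.46791787 0.03285884 0.05842966] 765
clock: 7.9
position: [0.4742, 0.023, 0.0553]
tcp_rot: [0.766, 0.643, -0.0, -0.0]
force: [0.8, -0.1, 0.5]
gripper_width: 0.0003
gripper_force: 0.6
[ 0.77514989 -0.09530922  0.54616071]
rim rect ((513.987548828125, 3.3431739807128906), (89.13861846923828, 186.03675842285156), 81.29762268066406) 13313
lid rect ((517.85205078125, 14.158672332763672), (47.269020080566406, 170.79273986816406), 82.12433624267578) 14017
handle ((502.12896728515625, 12.27244758605957), (40.75900650024414, 137.58111572265625), 80.0511474609375) [0.4808642  0.02599342 0.10417476] 12803
ridge ((469.6483459472656, 31.48695945739746), (34.51850891113281, 20.139293670654297), 17.293350219726562) [0.46377721 0.03350245 0.05846561] 769
```

View pics/f.png

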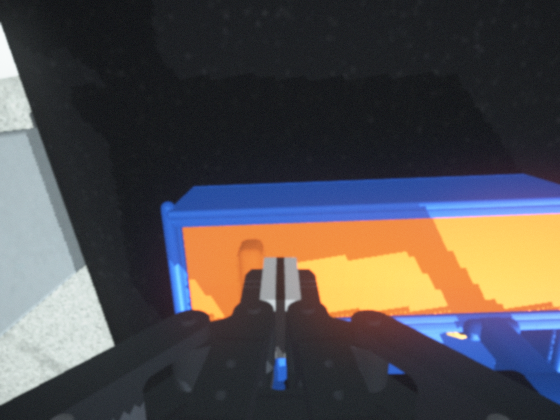

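The lid and tray now move together, so the lid is shut: the orange reaches the end wall at (183,270). I'll back off, rise and turn.

```bash
python3 -m creep '[[[0,5,0,0,0,0,1],[0,10,0,0,0,0,1],[0,5,-50,0,0,0,1],[0,0,-60,0,0,0,0],[0,0,-40,0,0,0,0],[0,0,0,0,0,10,0],[0,0,0,0,0,10,0]]]';python3 go.py 0 0 205 0; python3 -m creep '[[[0,0,0,0,0,10,0],[0,0,0,0,0,10,0],[0,0,0,0,0,10,0],[0,0,0,0,0,10,0],[0,0,0,0,0,10,0],[0,0,0,0,0,10,0],[0,0,0,0,0,10,0]]]';python3 go.py 0 0 205 0;  python3 - <<'E'
from pose import *
c=camera("top");pose(c)
c=camera("wrist");pose(c);cv2.imwrite("pics/g.png",c["pixels"][...,::-1])
E
```

```text
clock: 8.88
position: [0.4949, 0.0192, 0.2061]
tcp_rot: [0.868, 0.497, 0.001, 0.0]
force: [0.1, -0.3, -1.0]
gripper_width: 0.0725
gripper_force: 0.0
shift tool mm [-17.5  41.7   1.1] turn deg [ 0.  -0.1 69.6] then shift [33.  30.9  1.1]
t 8.875 q [ 0.09  0.35 -0.3   1.93  0.13  0.88 -0.81] F [ 0.1 -0.3 -1. ] w 0.0725 pos [0.4949 0.0192 0.2061]
clock: 9.75
position: [0.4946, 0.0194, 0.2054]
tcp_rot: [0.996, -0.09, -0.0, -0.0]
force: [-0.5, 0.1, -0.2]
gripper_width: 0.0857
gripper_force: 0.0
shift tool mm [33.5 30.9  0.4] turn deg [-0.   0.  -0.3] then shift [33.4 31.1  0.4]
t 9.75 q [-0.13  0.34 -0.01  1.94  0.    0.86 -1.89] F [-0.5  0.1 -0.2] w 0.0857 pos [0.4946 0.0194 0.2054]
rim rect ((511.6795349121094, -36.90379333496094), (166.57070922851562, 187.53086853027344), 82.3044662475586) 910
lid rect ((522.3081665039062, 14.920991897583008), (47.687049865722656, 175.7596893310547), 81.94561004638672) 795
handle ((514.3492431640625, -16.212203979492188), (16.267318725585938, 123.72439575195312), 82.12356567382812) [ 0.51237296 -0.01728875  0.10053481] 456
ridge ((464.2486572265625, 24.349395751953125), (23.59212875366211, 11.190722465515137), 81.31061553955078) [0.46393533 0.0245156  0.06053129] 57
rim rect ((510.1015319824219, -34.97144317626953), (167.54437255859375, 187.47280883789062), 82.13395690917969) 7041
lid rect ((521.2754516601562, 13.437639236450195), (51.61091995239258, 175.6775665283203), 83.05229949951172) 4563
handle ((513.838623046875, -14.428640365600586), (16.20682144165039, 122.45272827148438), 82.13350677490234) [ 0.51780743 -0.01434991  0.09959292] 4100
ridge ((462.7869567871094, 23.02012825012207), (33.32748794555664, 11.964892387390137), 81.6069564819336) [0.46351026 0.02408093 0.05862476] 474
```

View pics/g.png

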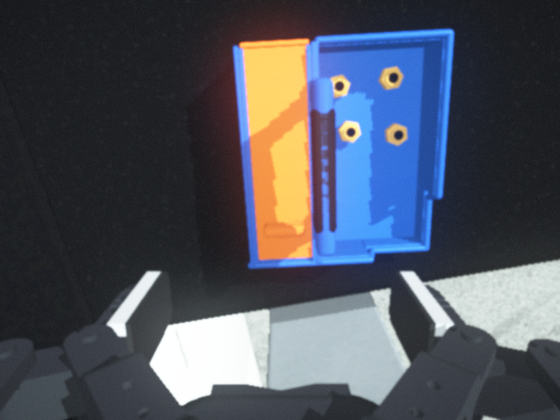

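The picture shows the lid shut, the handle at (324,165) and four nuts in the open bay. The handle middle is at about (514,-15) mm, with yaw -8°.

```bash
sed -i 's/O=np.array.*;yaw=-10/O=np.array([.514,-.015]);yaw=-8/' go.py; python3 go.py 0 0 75 0
```

```text
shift tool mm [ 25.2  30.6 130.3] turn deg [ 0.   0.  -2.1] then shift [ 24.1  31.5 130.3]
t 9.85 q [-0.13  0.34 -0.01  1.94  0.    0.86 -1.88] F [ 0.4 -0.1 -0.1] w 0.0852 pos [0.4945 0.0196 0.2053]
```

```bash
python3 -m creep '[[[12,15,0,0,0,-2,0],[12,16,0,0,0,0,0],[0,0,40,0,0,0,0],[0,0,40,0,0,0,0],[0,0,30,0,0,0,0],[0,0,20,0,0,0,0],[0,0,0,0,0,0,0]]]'; python3 go.py 0 0 75 0; python3 -m creep '[[[0,0,0,0,0,0,0.6],[0,0,0,0,0,0,0.8],[0,0,0,0,0,0,1],[0,0,0,0,0,0,1],[0,0,0,0,0,0,1],[0,0,0,0,0,0,1]]]' 60; python3 go.py 0 0 75 0
```

```text
clock: 10.72
position: [0.5123, -0.0149, 0.0741]
tcp_rot: [0.998, -0.068, -0.001, -0.0]
force: [-0.9, 0.3, -0.0]
gripper_width: 0.0853
gripper_force: 0.0
shift tool mm [ 1.7 -0.1 -0.9] turn deg [0.  0.2 0.2] then shift [ 1.7 -0.2 -0.9]
t 10.725 q [-0.05  0.55 -0.01  2.04  0.01  0.56 -1.78] F [-0.9  0.3 -0. ] w 0.0853 pos [ 0.5123 -0.0149  0.0741]
clock: 11.48
position: [0.5133, -0.0148, 0.0759]
tcp_rot: [0.998, -0.07, 0.0, -0.0]
force: [-0.2, -0.2, 6.2]
gripper_width: 0.0151
gripper_force: 58.9
shift tool mm [0.8 0.1 0.9] turn deg [-0.  -0.1  0. ] then shift [0.8 0.1 0.9]
t 11.475 q [-0.06  0.54 -0.01  2.04  0.01  0.56 -1.78] F [-0.2 -0.2  6.2] w 0.0151 pos [ 0.5133 -0.0148  0.0759]
```

```bash
python3 -m creep '[[[0,0,0,0,0,0,1],[0,0,0,0,0,0,1],[0,0,-10,0,0,0,1],[0,0,-15,0,0,0,1],[0,0,-20,0,0,0,1],[0,0,-20,0,0,0,1],[0,0,0,0,0,0,1]]]' 110; python3 -m creep '[[[5,0,-20,0,0,0,1],[10,0,-25,0,0,0,1],[10,0,-25,0,0,0,1],[10,0,-25,0,0,0,1],[10,0,-25,0,0,0,1],[10,0,-25,0,0,0,1],[10,0,-10,0,0,0,1],[5,0,0,0,0,0,1],[0,0,0,0,0,0,1]]]'; python3 go.py 0 0 75 0
```

```text
clock: 12.35
position: [0.5139, -0.0149, 0.142]
tcp_rot: [0.998, -0.07, 0.002, -0.0]
force: [1.0, 0.3, -5.1]
gripper_width: 0.0144
gripper_force: 107.6
clock: 13.48
position: [0.5817, -0.0247, 0.2939]
tcp_rot: [0.998, -0.07, -0.001, 0.0]
force: [0.3, 0.2, -5.7]
gripper_width: 0.0143
gripper_force: 108.0
shift tool mm [-6.790e+01 -2.000e-01  2.191e+02] turn deg [ 0.   0.1 -0. ] then shift [-6.840e+01 -1.000e-01  2.189e+02]
t 13.475 q [-0.04  0.39  0.01  1.59 -0.    1.16 -1.75] F [ 0.3  0.2 -5.7] w 0.0143 pos [ 0.5817 -0.0247  0.2939]
```

```bash
python3 -m creep '[[[0,0,0,1.5,1.5,0,1],[0,0,0,1.5,1.5,0,1],[0,0,0,1.5,1.5,0,1],[0,0,0,1.5,1.5,0,1],[0,0,0,1.5,1.5,0,1],[0,0,0,1.5,1.5,0,1],[0,0,0,1.5,1.5,0,1],[0,0,0,1.5,1.5,0,1],[0,0,0,1.5,1.5,0,1],[0,0,0,1.5,1.5,0,1]]]'; python3 go.py 0 0 75 0;python3 -m creep '[[[0,0,0,1.5,1.5,0,1],[0,0,0,1.5,1.5,0,1],[0,0,0,1.5,1.5,0,1],[0,0,0,1.5,1.5,0,1],[0,0,0,1.5,1.5,0,1],[0,0,0,1.5,1.5,0,1],[0,0,0,1.5,1.5,0,1],[0,0,0,0,0,0,1],[0,0,0,0,0,0,1],[0,0,0,0,0,0,1]]]'; python3 go.py 0 0 75 0; python3 - <<'E'
from h import *
c=camera("wrist");d=camera("top")
cv2.imwrite("pics/k.png",np.hstack([cv2.resize(c["pixels"],(440,330)),cv2.resize(d["pixels"][130:290,130:290],(330,330))])[...,::-1])
E
```

```text
clock: 14.72
position: [0.581, -0.0247, 0.294]
tcp_rot: [0.981, -0.069, 0.138, -0.121]
force: [-0.6, 0.7, -4.9]
gripper_width: 0.0142
gripper_force: 108.1
shift tool mm [-121.1   53.6  187.1] turn deg [-15.  -14.9  -0. ] then shift [-6.77e+01 -2.00e-01  2.19e+02]
t 14.725 q [ 0.19  0.26 -0.1   1.85 -0.32  0.78 -1.41] F [-0.6  0.7 -4.9] w 0.0142 pos [ 0.581  -0.0247  0.294 ]
clock: 15.98
position: [0.5824, -0.0243, 0.2953]
tcp_rot: [0.949, -0.066, 0.233, -0.203]
force: [0.3, -0.1, -5.6]
gripper_width: 0.0143
gripper_force: 108.2
shift tool mm [-154.    85.2  149.3] turn deg [-25.5 -25.5   0. ] then shift [-69.    0.3 220.3]
t 15.975 q [ 0.46  0.24 -0.27  2.02 -0.77  0.59 -0.91] F [ 0.3 -0.1 -5.6] w 0.0143 pos [ 0.5824 -0.0243  0.2953]
```

View pics/k.png

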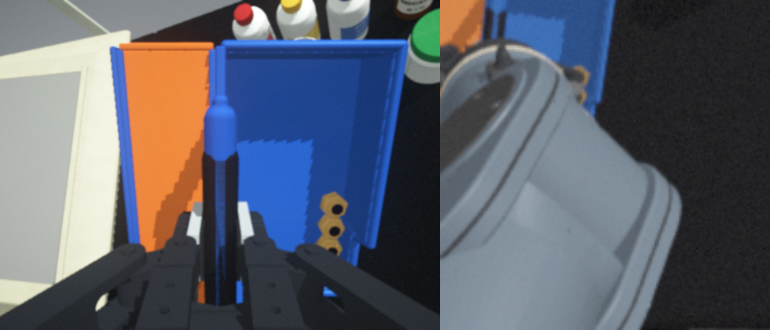

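The wrist view shows the nuts lined up along the low −y wall at about (331,204), (331,228) and (330,245). A fourth is hidden by the gripper, so I'll measure them in the tray frame.

```bash
cat > nuts.py <<'E'
from h import *
s=sense();T=R.from_quat(s["tcp_rot"])
def tray(w):
    t=T.inv().apply(w.reshape(-1,3)-s["position"])*1e3
    return (t*[1,-1,-1]+[-.7,0,75.5]).reshape(w.shape)
for n in("wrist","scene","top"):
    c=camera(n);w=world(c);t=tray(np.nan_to_num(w,nan=9));hsv=cv2.cvtColor(c["pixels"],cv2.COLOR_RGB2HSV)
    ins=(abs(t[...,0])<95)&(t[...,1]>-105)&(t[...,1]<0)
    fl=ins&(cv2.inRange(hsv,(95,110,30),(125,255,255))>0)&(abs(t[...,0])<70)&(t[...,1]>-80)&(t[...,1]<-15)&(t[...,2]<25)
    print(n,"floor z",np.median(t[fl][:,2]) if fl.any() else None)
    br=ins&(cv2.inRange(hsv,(10,60,40),(30,255,255))>0)&(t[...,2]>0)&(t[...,2]<25)
    k,l,st,_=cv2.connectedComponentsWithStats(br.astype(np.uint8))
    for i in range(1,k):
        if st[i,4]>8: q=t[l==i];print(st[i],q.min(0).round(),q.max(0).round(),q.mean(0).round())
    if n=="scene": cv2.imwrite("pics/s.png",c["pixels"][...,::-1])
E
python3 nuts.py
```

```text
wrist floor z 2.134491935368885
[ 403  245   39   80 1694] [-63. -99.   3.] [-13. -79.  17.] [-36. -87.  12.]
scene floor z 4.644472902783946
[201 183  16  27 196] [ -82. -101.    4.] [-19. -80.  21.] [-50. -86.  15.]
top floor z 3.5131622914885696
[200 165   2   6  10] [-27. -97.  12.] [-17. -93.  18.] [-22. -95.  15.]
[198 174   3   6  10] [-46. -97.  13.] [-36. -93.  19.] [-41. -94.  15.]
```

View pics/s.png

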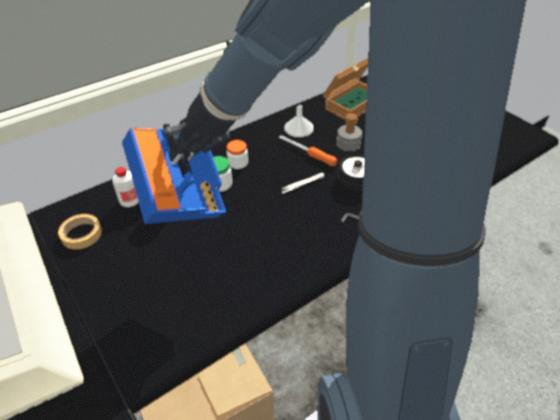

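The scene view shows the tray held in the air, lid shut, with all four nuts in one row along the low wall near (212,197). Their centres are at x ≈ -77 to -22 and y ≈ -87 mm in the tray, so the farthest is about 65 mm from the corner, inside the 75 mm limit. The tray is tilted about 0.62 rad.

```bash
python3 -m creep '[[[0,0,0,0,0,0,1],[0,0,0,0,0,0,1],[0,0,0,0,0,0,1],[0,0,0,0,0,0,1]]]'; python3 nuts.py; python3 -c "
from rig import finish_job;print(finish_job())"
```

```text
clock: 16.73
position: [0.5823, -0.0247, 0.2953]
tcp_rot: [0.949, -0.066, 0.234, -0.203]
force: [0.4, -0.4, -4.9]
gripper_width: 0.0141
gripper_force: 108.2
wrist floor z 2.1713954684142394
[ 403  245   39   80 1695] [-63. -98.   3.] [-14. -79.  17.] [-36. -87.  12.]
scene floor z 4.66566558641928
[201 182  16  28 194] [-81. -97.   6.] [-18. -78.  21.] [-50. -86.  15.]
top floor z 3.407770932875323
[200 165   2   6  11] [-27. -97.  11.] [-17. -92.  19.] [-22. -94.  15.]
the job is handed in; nothing more can be done
None
```

I shut the lid on the bench, lifted the tray by its handle and handed the job in at about 17 s: the tray is held steady in the air at about 0.62 rad, with all four nuts within about 65 mm of the pick-out corner by my camera measurements; the discs are hidden under the shut lid, and the hand-in returned no verdict.

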